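# Nest the empty pots and hold the recycling bin open

### The job

Get the three empty dessert pots ready for recycling: nest them, right way up, into one stack standing on the worktop and let go of it. Then lift the recycling bin's lid by its bow handle until it is open about 60 degrees and keep it there so that I can drop the stack in: the lid falls shut by itself, so finish while still holding the handle. Leave the mug, the jar and the spoon where they are.

Things in the scene. Friction and masses are not known exactly. Their poses are not given: they have to be found in the camera images.
- pot_a: empty white plastic dessert pot, round, open at the top, 70 mm tall, about 35 g, wall 2.5 mm. Base 37 mm across, tapering out to 56 mm at a shoulder 48 mm up; above it a straight collar, 64 mm across outside and 59 mm inside, up to the rim. All three pots are alike and start upright and well apart. Origin: centre of the underside, z axis up through the mouth
- pot_b: a second pot, the same as pot_a. A pot set into another stops when its shoulder sits on the lower one's rim, 22 mm higher than the lower pot (three make 114 mm)
- pot_c: a third pot, the same as pot_a
- bin: worktop recycling bin, white steel box 210 mm front to back, 300 mm wide, 150 mm high, standing firm (it does not slide), closed by a flat steel lid hinged along its back top edge. Origin: centre of the underside; x axis from its front (robot side) to its back, y along its width, z up
- lid_hinge (a point): middle of the lid's hinge line: back top edge of the bin, 105 mm behind the bin's origin and 150 mm up; the hinge line runs along the bin's y axis. Does not move with the lid
- lid (a joint): opening angle of the lid in rad: 0 closed (its start), growing as the front edge rises and swings back; 1.047 is 60 degrees; stop at 1.45. Lid with handle weighs 0.3 to 0.7 kg and falls shut from any angle when let go
- lid_handle (a point): black bow handle on top of the lid near its front edge: a round bar 14 mm thick along the bin's y axis, about 110 mm clear between its two posts, bar centre 40 mm above the lid's top face. It turns with the lid. Point: centre of the bar; with the lid closed it lies 175 mm in front of the hinge line and 50 mm above it, 200 mm above the worktop; its axes are then those of the bin
- mug: white mug, 82 mm across, 92 mm tall, with a handle; a bystander. Origin: centre of the underside
- jar: amber glass jar with a steel cap, 72 mm across, 105 mm tall; a bystander. Origin: centre of the underside
- spoon: steel teaspoon 130 mm long lying on the worktop; a bystander. Origin near its middle

How it is judged (in metres and radians):
On the way:
1. the three pots stand nested in one upright stack on the worktop, let go (horizontal distance between pot_a and pot_b below 0.006 m and distance between pot_a and pot_b below 0.049 m and horizontal distance between each of pot_a, pot_b and pot_c below 0.006 m and distance between each of pot_a, pot_b and pot_c below 0.049 m and angle between each of pot_a, pot_b, pot_c's own z axis and vertical below 0.12 rad and height (world z) of any of pot_a, pot_b, pot_c below 0.004 m and linear speed of each of pot_a, pot_b, pot_c below 0.02 m/s and contact force between each of the arm, the fingers and pot_a below 0.05 N and contact force between each of the arm, the fingers and pot_b below 0.05 N and contact force between each of the arm, the fingers and pot_c below 0.05 N), for 0.2 s.
At the end, for the whole second after the job is handed in: Fingers on the bow handle, holding the lid still at 60 +/- 8 degrees open; the three pots stand untouched on the worktop in one upright nested stack: axes within 6 mm, fully home (top and bottom pot at most 49 mm apart, 44 mm when seated), tilt under 7 degrees; bystanders left in place (all of step 1 and value of joint lid between 0.908 and 1.187 rad and velocity of joint lid between -0.05 and 0.05 rad/s and contact force between the fingers and bin above 1 N and x of the grasp point in the frame of lid_handle between -0.045 and 0.045 m and y of the grasp point in the frame of lid_handle between -0.07 and 0.07 m and z of the grasp point in the frame of lid_handle between -0.045 and 0.045 m); the arm keeps its last pose, push and grip.
It fails at once if the mug, jar or spoon is moved by more than 30 mm, or the mug or jar is tipped (distance of any of mug, jar, spoon from where it was at the start of the episode above 0.03 m or angle between any of mug, jar's own z axis and vertical above 0.4 rad).
It also fails if it takes over 59 s, if anything falls off the work surface, if the arm or the gripper's body presses on something with over 40 N, if the wrist force passes 120 N, or if a joint passes its speed limit or range.

### The arm

A 7-joint arm with a two-finger parallel gripper is mounted at the origin on the work surface. World frame = base frame: x ahead of the robot, y to its left, z up, the work surface at z = 0. Lengths are in m, angles in degrees, forces in N, time in s.
With the tool pointing down it reaches from about 0.375 to 0.925 m from the base axis. Payload 3.1 kg.
Tool frame: the origin (TCP) lies midway between the tips of the shut fingers; the grasp point (between the pads) lies 19 mm behind it; z points along the fingers, y is the line along which they close (so a half turn about z gives the same grasp; the last joint's range is limited). The gripper opens to 85 mm and grips with 20 to 120 N. Pads are 22 mm wide; open, the fingers measure 114 mm over their backs; the gripper's body (76 mm by 85 mm) begins 54 mm behind the grasp point. The pads swing forward as they close: fully open they stand 13 mm farther back than shut.
Start: joints at [-79.229, 21.939, 2.515, 91.553, -1.026, 66.532, -2.859], TCP at [0.183, 0.624, 0.231] pointing down, gripper open.
Joint ranges: [-149.38, 149.38], [-23.57, 123.04], [-84.95, 90], [0, 143.3], [-89.99, 269.99], [3.08, 112.72], [-163.45, 163.45]. Speed limits (degrees/s): [159.86, 159.86, 180, 180, 180, 180, 180].

### API

Orientations are given as [roll, pitch, yaw] about the fixed x, y, z axes, in that order (R = Rz(yaw) Ry(pitch) Rx(roll)).
In Python, from station import manip gives the robot as it stands.
- The arm moves only by the tool jog_arm, called after "Emit:" as name(argument=value, ...), one argument or row to a line, values as JSON. Schema: {"type":"object","properties":{"rows":{"type":"string"},"force":{"type":"number"},"only":{"type":"string"},"quiet":{"type":"boolean"},"lines":{"type":"string"}},"required":["rows"],"additionalProperties":false}. rows is a string of 1 to 10 rows, parted by semicolons, with the numbers parted by commas; each row has 5 numbers: dx, dy, dz in shares of the most that a row can go, 1 being 50 mm, then a turn about the tool's z in degrees, then the finger opening in m; each row shifts and turns the commanded pose from where the row before left it, along the tool's axes as they then stand; what a row does not reach is not made up. A row lasts 1/10 s, in which the tool goes at most 0.05 m and 8.59 degrees, less where a joint would pass 70% of its speed; a pose out of reach is approached as far as the arm can. The fingers move at their own pace and stop on an object; force is the grip in N (left out, the last holds). Time passes only in rows, so rows that do not move let the fingers close. The tool returns the time, the measured TCP pose, the force, the opening and the grip force at its end. only (a regular expression) keeps the lines of the reply that match it, lines (a string "A,B") keeps lines A to B, and quiet returns only ok. Input that does not fit is refused with a message, and nothing moves.
- manip.sense(): the state, without advancing time (a new reading comes with each control period).
- manip.snapshot(name): name is "scene" or "side" or "wrist"; returns a dict with "pixels" (400x640x3 uint8, red, green, blue), "K" (3x3 intrinsics, pixels), "world_from_camera" (4x4, takes a point from camera to world coordinates). Camera axes: x right, y up, looking along -z (the intrinsics and any distortion apply to the point x, -y, -z); pixel columns grow to the right and rows downward; lengths in m; the calibration is good to about 2 mm. A picture is of the moment at which its call begins. There is no depth.
- manip.job_done(): hands the job in; it is judged then, once.
The state is a dict: "time_s": time; "joints": joint angles; "joint_velocities": joint speeds; "joint_efforts": joint torques, N m; "position": TCP position; "tool_rot": TCP orientation; "ft_force": force on the tool from outside, world axes, zero at the start; "moment": the same for the moment, N m; "finger_gap": finger opening in m; "gripper_force": force on a finger pad.
Only numpy, scipy, OpenCV 4.12 (cv2) and the standard library are available. Lean on these libraries where they do the work, as an engineer would, in place of code of your own. Each camera call takes 0.05 s, during which the arm holds its last target. There are 200 camera calls.

## Working session

There is one attempt and no reset: what is moved stays moved. The work goes in short steps, Python scripts to look and compute and a tool call to move; the robot and the scene stay as the last step left them, time stands still between calls to the robot, and variables do not carry over. Pictures are saved under pics/ and viewed, at most 10 in all, crops included, and the job is handed in when it is done.

```bash
ls; mkdir -p pics
```

Run:
```python
from station import manip
import cv2,numpy as np
for n in ["scene","side"]:
    s=manip.snapshot(n); cv2.imwrite(f"pics/{n}0.png",s["pixels"][:,:,::-1])
    np.savez(f"pics/{n}0.npz",K=s["K"],T=s["world_from_camera"]); print(n,s["K"].tolist(),np.round(s["world_from_camera"],3).tolist(), [k for k in s])
st=manip.sense();print(st)
```

```text
pics
station.py
scene [[369.6968248667117, 0.0, 314.76629219347836], [0.0, 369.6968248667117, 201.50149171940507], [0.0, 0.0, 1.0]] [[0.541, -0.477, 0.693, 1.24], [0.841, 0.314, -0.441, -0.458], [-0.008, 0.821, 0.571, 0.662], [0.0, 0.0, 0.0, 1.0]] ['pixels', 'K', 'world_from_camera']
side [[377.8784335211873, 0.0, 325.7412672166807], [0.0, 377.8784335211873, 208.21008385056854], [0.0, 0.0, 1.0]] [[0.72, 0.394, -0.572, 0.047], [-0.694, 0.407, -0.593, -0.665], [-0.001, 0.824, 0.567, 0.692], [0.0, 0.0, 0.0, 1.0]] ['pixels', 'K', 'world_from_camera']
{'time_s': 0.1, 'joints': array([-79.2282079 ,  21.98868037,   2.51088071,  91.64012941,
        -1.0260432 ,  66.53063335,  -2.86097646]), 'joint_velocities': array([-0.00632489, -0.12503732, -0.03604381, -0.24767535, -0.04556041,
       -0.11047581, -0.00823631]), 'joint_efforts': array([ 2.56465763e-03, -4.34722173e+01,  1.02951664e+00, -2.50454110e+01,
        1.09400897e-02,  5.41439818e-03, -7.82545442e-06]), 'position': array([0.18300392, 0.62281896, 0.22999623]), 'tool_rot': array([-1.79863183e+02,  6.53659907e-03,  1.63627881e+02]), 'ft_force': array([0.377736  , 0.5441321 , 0.06258505]), 'moment': array([-0.06078196,  0.05469777, -0.01299102]), 'gripper_force': 0.0, 'finger_gap': 0.08520410246766626}
```

View pics/scene0.png

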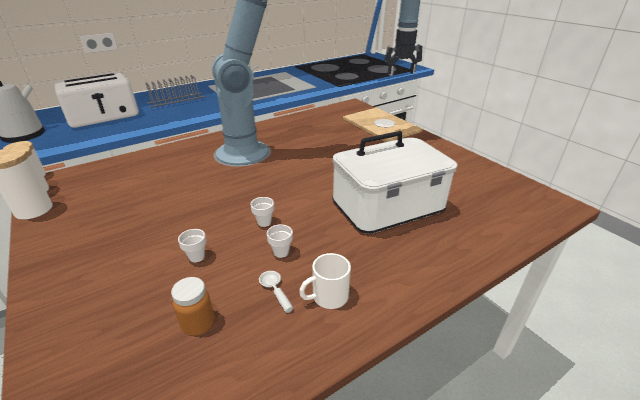

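View pics/side0.png

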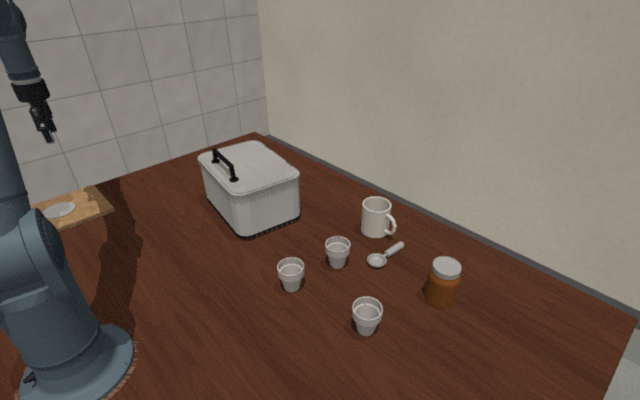

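The scene view shows three pots at about (193,245), (262,212) and (280,241), with the bin handle at (382,142). In the side view the pots are at (291,274), (337,252) and (367,316), and the handle is at (224,164). I'll enlarge them all in one montage.

Run:
```python
import cv2,numpy as np
def crop(n,x,y,w=50,h=50,s=5):
    return cv2.resize(cv2.imread(f"pics/{n}0.png")[y:y+h,x:x+w],None,fx=s,fy=s,interpolation=cv2.INTER_CUBIC)
def row(n,a):
    o=[]
    for x,y in a:
        c=crop(n,x,y)
        for k in range(0,50,10):
            cv2.line(c,(k*5,0),(k*5,6),(0,255,255),1);cv2.line(c,(0,k*5),(6,k*5),(0,255,255),1)
        cv2.putText(c,f"{x},{y}",(10,245),0,.45,(0,255,0),1); o.append(c)
    return np.hstack(o)
R=[row("scene",[(170,220),(238,190),(256,216)]),row("side",[(342,290),(266,250),(312,228)])]
cv2.imwrite("pics/pots.png",np.vstack(R))
a=crop("scene",350,125,70,40,8);b=crop("side",200,142,50,42,7)
H=np.zeros((600,800,3),np.uint8);H[:320,:560]=a;H[320-20:300+294,:350]=b;cv2.imwrite("pics/handle.png",H)
```

```text
(no output)
```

View pics/pots.png

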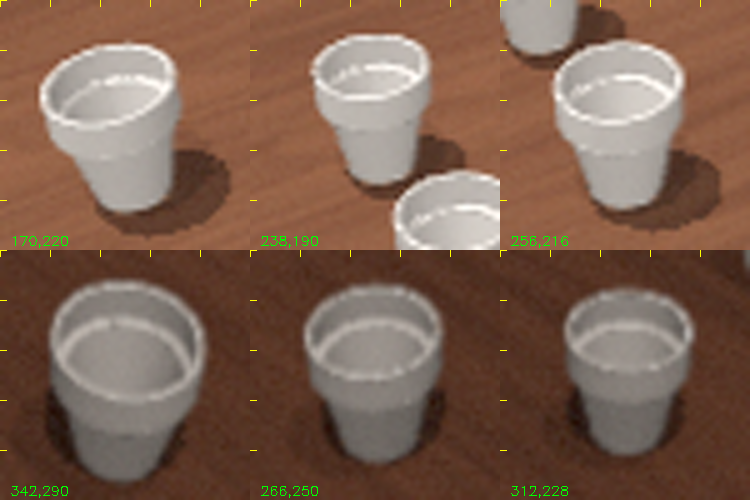

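View pics/handle.png

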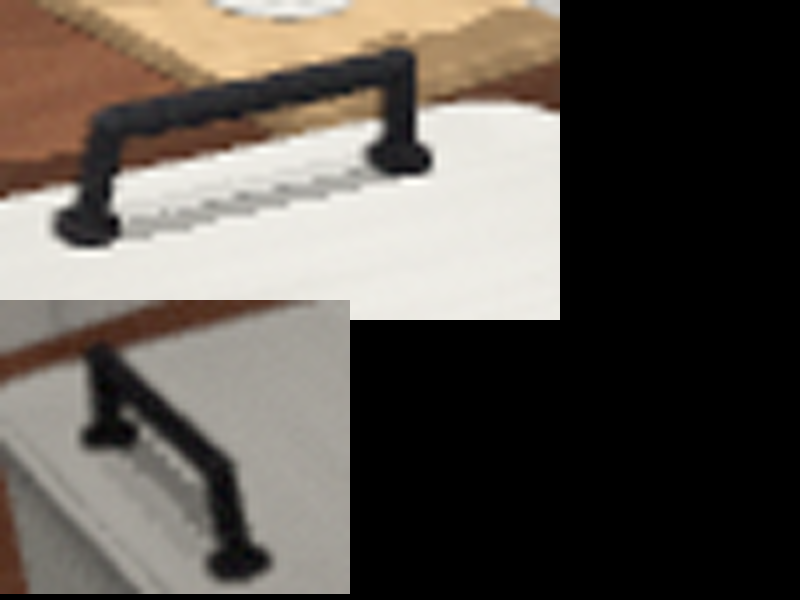

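Create geo.py:
```python
import numpy as np
from scipy.optimize import least_squares
C={n:np.load(f"pics/{n}0.npz") for n in ["scene","side"]}
def proj(n,P,c=None):
    c=c or C[n]; T=c["T"]; p=(np.atleast_2d(P)-T[:3,3])@T[:3,:3]; p=p*[1,-1,-1]
    q=p@c["K"].T; return q[:,:2]/q[:,2:]
def ray(n,u,v,z,c=None):
    c=c or C[n]; T=c["T"]; d=T[:3,:3]@(np.linalg.solve(c["K"],[u,v,1])*[1,-1,-1])
    return T[:3,3]+d*(z-T[2,3])/d[2]
a=np.linspace(0,2*np.pi,180)
circ=lambda x,y,z,r:np.c_[x+r*np.cos(a),y+r*np.sin(a),0*a+z]
def bb(n,x,y,z=.07,r=.032):
    q=proj(n,circ(x,y,z,r)); return np.r_[q.min(0),q.max(0)]
def px(o,b,s=5): return np.array([o[0],o[1],o[0],o[1]])+(np.array(b)+.5)/s-.5
def fit(obs):
    f=lambda p:np.concatenate([bb(n,*p)-b for n,b in obs]); r=least_squares(f,[.5,0]); return r.x,r.fun
```

Run:
```python
from geo import *
np.set_printoptions(precision=4,suppress=True)
S=[((170,220),(40,43,178,129)),((238,190),(62,34,181,101)),((256,216),(54,42,184,125))]
D=[((342,290),(50,30,206,153)),((266,250),(54,34,192,129)),((312,228),(65,40,193,128))]
for s,d in zip(S,D):
    for o in ([("scene",px(*s))],[("side",px(*d))],[("scene",px(*s)),("side",px(*d))]): x,f=fit(o);print(x,f.round(1))
for n,o,s,ps in [("scene",(350,125),8,[(107,122),(400,65)]),("side",(200,142),7,[(100,52),(225,170)])]:
    for p in ps: print(n,ray(n,o[0]+(p[0]+.5)/s-.5,o[1]+(p[1]+.5)/s-.5,.2))
for nm,sc,sd in [("mug",(332,300),(376,235)),("jar",(196,330),(440,304)),("spoon",(275,291),(386,255))]: print(nm,ray("scene",*sc,0),ray("side",*sd,0))
```

```text
[ 0.4813 -0.3385] [ 0.4  0.2 -0.4 -0.2]
[ 0.4811 -0.3393] [ 0.3  0.4 -0.3 -0.3]
[ 0.4812 -0.3389] [ 0.3  0.3 -0.6 -0.1  0.2  0.3 -0.4 -0.5]
[ 0.4461 -0.1282] [ 0.4  0.1 -0.4 -0.1]
[ 0.446  -0.1284] [ 0.3  0.2 -0.3 -0.2]
[ 0.4461 -0.1283] [ 0.3  0.2 -0.4 -0.1  0.3  0.2 -0.3 -0.2]
[ 0.5856 -0.1478] [ 0.2  0.2 -0.2 -0.1]
[ 0.5831 -0.1509] [ 0.3  0.8 -0.3 -0.7]
[ 0.5848 -0.1487] [-0.3  0.1 -0.7 -0.2  0.2  0.1 -0.4 -1.4]
scene [0.4942 0.1822 0.2   ]
scene [0.5163 0.3035 0.2   ]
side [0.5196 0.3062 0.2   ]
side [0.5    0.1779 0.2   ]
mug [ 0.7867 -0.126   0.    ] [ 0.7546 -0.1423  0.    ]
jar [ 0.6962 -0.4104  0.    ] [ 0.6618 -0.4151  0.    ]
spoon [ 0.6924 -0.2219  0.    ] [ 0.7066 -0.2177  0.    ]
```

The three pots are located to about 2 mm, and each one reads the same position from both views except pot 3, which differs by 3–4 mm:
- Pot 1: (0.481, -0.339)
- Pot 2: (0.446, -0.128)
- Pot 3: (0.585, -0.149)

The handle's centre is about (0.5075, 0.2425), with the bin turned about -9.6°. Pot 2 will be the base. I'm moving to pot 3 first.

The manual's scale: shifts go in shares of 50 mm. Converting my numbers, -0.035 m is -0.7, -0.034 m is -0.68.

Emit:
jog_arm(
  rows="-0.6,-0.62,-0.08,0,0.085;-0.68,-0.7,0,0,0.085;-0.68,-0.7,0,0,0.085;-0.68,-0.7,0,0,0.085;-0.68,-0.7,0,0,0.085;-0.68,-0.7,0,0,0.085;-0.68,-0.7,0,0,0.085;-0.68,-0.7,0,0,0.085;-0.68,-0.7,0,0,0.085",
  force=30,
)

```text
time_s: 1.0
position: [0.3855, 0.238, 0.235]
tool_rot: [-180.0, -0.0, 163.6]
ft_force: [0.8, -0.0, -0.0]
finger_gap: 0.0848
gripper_force: 0.0
```

Emit:
jog_arm(
  rows="-0.68,-0.7,0,0,0.085;-0.68,-0.7,0,0,0.085;-0.68,-0.7,0,0,0.085;-0.68,-0.7,0,0,0.085;-0.68,-0.7,0,0,0.085;-0.68,-0.7,0,0,0.085;-0.68,-0.7,0,0,0.085;-0.68,-0.7,0,0,0.085;-0.46,-0.72,0,0,0.085;0,0,0,0,0.085",
)

```text
time_s: 2.0
position: [0.5787, -0.1555, 0.2354]
tool_rot: [-179.6, 0.1, 163.0]
ft_force: [-0.4, -0.4, -0.0]
finger_gap: 0.0851
gripper_force: 0.0
```

Create to.py:
```python
import sys,numpy as np
from scipy.spatial.transform import Rotation as R
from station import manip
s=manip.sense(); r=R.from_euler("xyz",s["tool_rot"],degrees=True)
print("t",s["time_s"],"pos",s["position"].round(4),"rot",s["tool_rot"].round(2),"F",s["ft_force"].round(1),"gap",round(s["finger_gap"],4),"grip",round(s["gripper_force"],1))
print("joints",s["joints"].round(1))
if len(sys.argv)>3: print("tool d",r.inv().apply(np.array(sys.argv[1:4],float)-s["position"]).round(4))
```

```bash
python3 to.py 0.5848 -0.1487 0.15
```

```text
t 2.0 pos [ 0.5787 -0.1555  0.2354] rot [-1.7963e+02  1.2000e-01  1.6297e+02] F [-0.4 -0.4 -0. ] gap 0.0851 grip 0.0
joints [-21.8  19.2  40.  100.2 -13.   65.4  95.1]
tool d [-0.0037  0.0088  0.0853]
```

In the tool's units: 0.04 m is 0.8, 0.03 m is 0.6.

Emit:
jog_arm(
  rows="-0.08,0.18,0.6,0,0.085;0,0,0.8,0,0.085;0,0,0.8,0,0.085;0,0,0.6,0,0.085;0,0,0,0,0.085",
)

```text
time_s: 2.5
position: [0.5806, -0.1363, 0.0899]
tool_rot: [-179.9, -0.7, 163.7]
ft_force: [-0.8, 0.4, -0.6]
finger_gap: 0.085
gripper_force: 0.0
```

```bash
python3 to.py 0.5848 -0.1487 0.049
```

```text
t 2.5 pos [ 0.5806 -0.1363  0.0899] rot [-179.92   -0.68  163.69] F [-0.8  0.4 -0.6] gap 0.085 grip 0.0
joints [-18.4  29.6  34.7 106.1 -21.   51.5  99.9]
tool d [-0.008  -0.0107  0.0408]
```

Emit:
jog_arm(
  rows="0,0,0,0,0.085;0,0,0,0,0.085",
)

```text
time_s: 2.7
position: [0.5873, -0.139, 0.0974]
tool_rot: [180.0, 0.2, 163.6]
ft_force: [0.4, 0.6, 0.0]
finger_gap: 0.085
gripper_force: 0.0
```

```bash
python3 to.py 0.5848 -0.1487 0.049
```

```text
t 2.7 pos [ 0.5873 -0.139   0.0974] rot [179.96   0.21 163.63] F [0.4 0.6 0. ] gap 0.085 grip 0.0
joints [-18.4  29.2  35.  105.6 -20.9  51.5  99.9]
tool d [-0.0001 -0.01    0.0484]
```

In the tool's units: 0.024 m is 0.48, -0.01 m is -0.2.

Emit:
jog_arm(
  rows="0,-0.2,0,0,0.085;0,0,0.48,0,0.085;0,0,0.48,0,0.085;0,0,0,0,0.085;0,0,0,0,0.085;0,0,0,0,0.085",
)

```text
time_s: 3.3
position: [0.5843, -0.1492, 0.0492]
tool_rot: [180.0, 0.2, 163.6]
ft_force: [0.0, -0.0, -0.2]
finger_gap: 0.085
gripper_force: 0.0
```

```bash
python3 to.py 0.5848 -0.1487 0.049
```

Run:
```python
from station import manip
import cv2
cv2.imwrite("pics/w1.png",manip.snapshot("wrist")["pixels"][:,:,::-1])
```

```text
t 3.3 pos [ 0.5843 -0.1492  0.0492] rot [179.99   0.2  163.61] F [ 0.  -0.  -0.2] gap 0.085 grip 0.0
joints [-15.6  33.1  32.7 106.7 -23.9  46.9 103.1]
tool d [-0.0003  0.0006  0.0002]
```

View pics/w1.png

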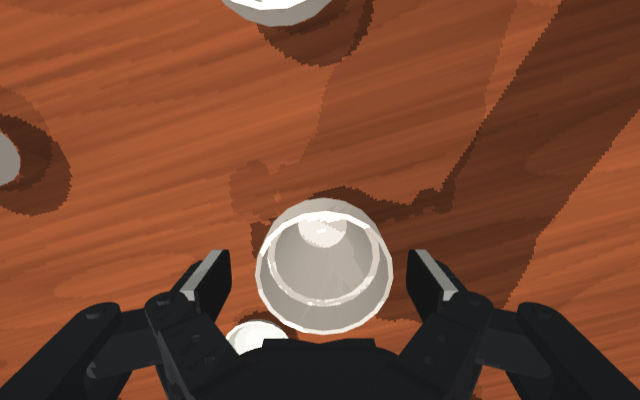

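The pot sits centred between the pads (pot centre at column 324, pads at 231 and 409). I'll close and lift.

Emit:
jog_arm(
  rows="0,0,0,0,0.055;0,0,0,0,0.055;0,0,0,0,0.055;0,0,0,0,0.055;0,0,0,0,0.055;0,0,0,0,0.055",
  force=20,
)

```text
time_s: 3.95
position: [0.5842, -0.1485, 0.0487]
tool_rot: [180.0, 0.1, 163.6]
ft_force: [-1.2, 0.5, 6.1]
finger_gap: 0.0636
gripper_force: 21.5
```

Emit:
jog_arm(
  rows="0,0,-0.4,0,0.055;0,0,-0.8,0,0.055;0,0,-0.8,0,0.055;0,0,-0.2,0,0.055;0,0,0,0,0.055;0,0,0,0,0.055;0,0,0,0,0.055",
)

```text
time_s: 4.65
position: [0.5811, -0.1476, 0.155]
tool_rot: [-180.0, -0.2, 163.6]
ft_force: [0.2, 0.1, 0.3]
finger_gap: 0.064
gripper_force: 22.5
```

```bash
python3 to.py 0.4461 -0.1283 0.15
```

```text
t 4.65 pos [ 0.5811 -0.1476  0.155 ] rot [-179.97   -0.24  163.64] F [0.2 0.1 0.3] gap 0.064 grip 22.5
joints [-19.9  24.7  37.6 103.9 -17.5  57.6  98.4]
tool d [ 0.135  -0.0195  0.0056]
```

Emit:
jog_arm(
  rows="0.4,-0.06,0,0,0.055;0.8,-0.12,0,0,0.055;0.8,-0.12,0,0,0.055;0.66,-0.08,0,0,0.055;0,0,0,0,0.055;0,0,0,0,0.055;0,0,0,0,0.055;0,0,0,0,0.055",
)

```text
time_s: 5.45
position: [0.4512, -0.1293, 0.1574]
tool_rot: [-179.9, 0.1, 163.7]
ft_force: [0.7, 0.5, -0.4]
finger_gap: 0.0641
gripper_force: 22.5
```

```bash
python3 to.py 0.4461 -0.1283 0.15;python3 - <<'E'
from station import manip
import cv2,numpy as np
o=[]
for n,x,y in [("scene",215,130),("side",240,180)]:
    im=manip.snapshot(n)["pixels"][:,:,::-1]; cv2.imwrite(f"pics/{n}1.png",im)
    o.append(cv2.resize(im[y:y+120,x:x+80],None,fx=5,fy=5,interpolation=cv2.INTER_CUBIC))
cv2.imwrite("pics/hold1.png",np.hstack(o))
E
```

```text
t 5.45 pos [ 0.4512 -0.1293  0.1574] rot [-1.7993e+02  5.0000e-02  1.6365e+02] F [ 0.7  0.5 -0.4] gap 0.0641 grip 22.5
joints [-27.5   8.3  41.5 121.4  -6.8  52.6  91.5]
tool d [ 0.0052 -0.0005  0.0074]
```

View pics/hold1.png

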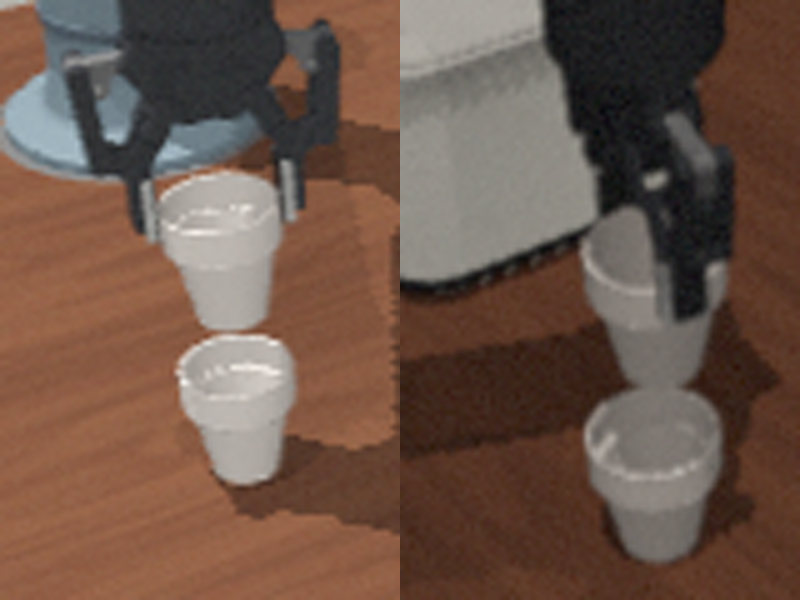

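Run:
```python
from geo import *
s=px((215,130),(159,171,285,238)); d=px((240,180),(180,205,327,292))
f=lambda p:np.r_[bb("scene",p[0],p[1],p[2])-s,(bb("side",p[0],p[1],p[2])-d)[[0,2,3]]]
r=least_squares(f,[.45,-.13,.17]);print(r.x,r.fun.round(1))
```

```text
[ 0.45274805 -0.12948853  0.17803451] [ 0.1  0.7 -0.4 -0.4  0.2 -0.4 -0.3]
```

Emit:
jog_arm(
  rows="0,0,0,0,0.055",
)

```text
time_s: 5.65
position: [0.4505, -0.1293, 0.1573]
tool_rot: [-180.0, 0.0, 163.6]
ft_force: [-0.7, -0.1, -0.8]
finger_gap: 0.0637
gripper_force: 22.5
```

```bash
python3 to.py 0.4461 -0.1283 0.0716
```

```text
t 5.65 pos [ 0.4505 -0.1293  0.1573] rot [-1.7995e+02  1.0000e-02  1.6363e+02] F [-0.7 -0.1 -0.8] gap 0.0637 grip 22.5
joints [-27.5   8.2  41.5 121.4  -6.8  52.6  91.5]
tool d [ 0.0045 -0.0002  0.0857]
```

In the tool's units: 0.0066 m is 0.132, -0.0007 m is -0.014.

Emit:
jog_arm(
  rows="0.132,-0.014,0,0,0.055;0,0,0.4,0,0.055;0,0,0.6,0,0.055;0,0,0.4,0,0.055;0,0,0.16,0,0.055;0,0,0.1,0,0.055;0,0,0,0,0.055;0,0,0,0,0.055;0,0,0,0,0.055",
)

```text
time_s: 6.55
position: [0.4443, -0.128, 0.0752]
tool_rot: [180.0, 0.1, 163.6]
ft_force: [-1.0, 0.0, -1.5]
finger_gap: 0.0642
gripper_force: 22.5
```

```bash
python3 to.py 0.444 -0.127 0.0716
```

```text
t 6.55 pos [ 0.4443 -0.128   0.0752] rot [1.7996e+02 1.1000e-01 1.6363e+02] F [-1.   0.  -1.5] gap 0.0642 grip 22.5
joints [-23.6  17.1  38.6 125.3 -15.9  42.2  99.3]
tool d [0.0006 0.0008 0.0036]
```

Next is a little lower, then open and rise. After that I go to pot 1.

Emit:
jog_arm(
  rows="0,0,0.06,0,0.055;0,0,0,0,0.055;0,0,0,0,0.085;0,0,0,0,0.085;0,0,0,0,0.085;0,0,0,0,0.085;0,0,0,0,0.085",
)

```text
time_s: 7.25
position: [0.4434, -0.1279, 0.0713]
tool_rot: [-180.0, 0.0, 163.6]
ft_force: [-0.2, -0.3, -0.4]
finger_gap: 0.0851
gripper_force: 0.0
```

Emit:
jog_arm(
  rows="0,0,-0.4,0,0.085;0,0,-0.8,0,0.085;0,0,-0.8,0,0.085;0,0,0,0,0.085;0,0,0,0,0.085;0,0,0,0,0.085",
)

```text
time_s: 7.85
position: [0.4423, -0.1275, 0.1702]
tool_rot: [-180.0, -0.1, 163.6]
ft_force: [-0.2, -0.8, -1.0]
finger_gap: 0.0851
gripper_force: 0.0
```

```bash
python3 to.py 0.4812 -0.3389 0.15;python3 - <<'E'
from station import manip
import cv2,numpy as np
o=[]
for n,x,y in [("scene",215,150),("side",240,200)]:
    im=manip.snapshot(n)["pixels"][:,:,::-1]; cv2.imwrite(f"pics/{n}2.png",im)
    o.append(cv2.resize(im[y:y+100,x:x+80],None,fx=5,fy=5,interpolation=cv2.INTER_CUBIC))
cv2.imwrite("pics/nest1.png",np.hstack(o))
E
```

```text
t 7.85 pos [ 0.4423 -0.1275  0.1702] rot [-1.7998e+02 -1.3000e-01  1.6363e+02] F [-0.2 -0.8 -1. ] gap 0.0851 grip 0.0
joints [-29.7   5.8  43.1 121.8  -4.8  54.2  89.8]
tool d [-0.097  -0.1919  0.02  ]
```

View pics/nest1.png

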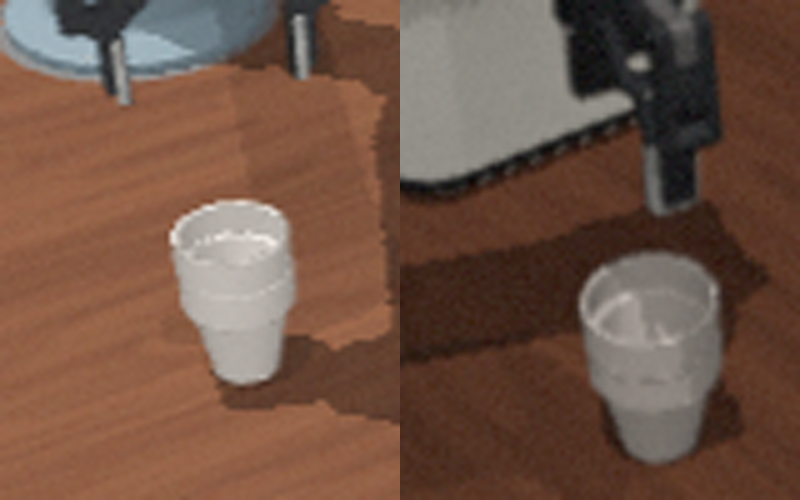

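The second pot is nested and upright in both views: its rim spans 170–290 in the scene crop and 578–720 in the side crop. I'll check its position and move to pot 1.

Run:
```python
from geo import *
s=px((215,150),(170,200,291,268)); d=px((240,200),(179,252,322,350))
f=lambda p:np.r_[bb("scene",*p)-s,bb("side",*p)-d]
r=least_squares(f,[.45,-.13,.09]);print(r.x,r.fun.round(1))
```

```text
[ 0.44465981 -0.12959059  0.09172334] [ 0.2  0.5 -0.6 -0.1  0.5  0.4 -0.7 -0.7]
```

Emit:
jog_arm(
  rows="-0.34,-0.7,0,0,0.085;-0.4,-0.8,0,0,0.085;-0.4,-0.8,0,0,0.085;-0.4,-0.8,0,0,0.085;-0.4,-0.74,0,0,0.085;0,0,0.6,0,0.085;0,0,0.6,0,0.085;0,0,0,0,0.085;0,0,0,0,0.085;0,0,0,0,0.085",
)

```text
time_s: 8.95
position: [0.4829, -0.3398, 0.1122]
tool_rot: [-180.0, 0.1, 163.6]
ft_force: [0.3, -0.2, 0.2]
finger_gap: 0.085
gripper_force: 0.0
```

```bash
python3 to.py 0.4812 -0.3389 0.049
```

```text
t 8.95 pos [ 0.4829 -0.3398  0.1122] rot [-1.7997e+02  8.0000e-02  1.6365e+02] F [ 0.3 -0.2  0.2] gap 0.085 grip 0.0
joints [ -3.   28.7  42.7 107.2 -24.   53.3 124.5]
tool d [0.002  0.0004 0.0632]
```

Emit:
jog_arm(
  rows="0.04,0,0.4,0,0.085;0,0,0.6,0,0.085;0,0,0.26,0,0.085;0,0,0,0,0.085;0,0,0,0,0.085",
)

```text
time_s: 9.45
position: [0.4812, -0.3394, 0.0495]
tool_rot: [-180.0, 0.1, 163.6]
ft_force: [1.3, -0.1, 0.1]
finger_gap: 0.0848
gripper_force: 0.0
```

Emit:
jog_arm(
  rows="0,0,0,0,0.055;0,0,0,0,0.055;0,0,0,0,0.055;0,0,0,0,0.055;0,0,0,0,0.055;0,0,0,0,0.055",
  force=20,
)

```text
time_s: 10.05
position: [0.4819, -0.3398, 0.0502]
tool_rot: [-180.0, 0.2, 163.6]
ft_force: [-0.3, 1.9, 7.2]
finger_gap: 0.064
gripper_force: 21.5
```

Emit:
jog_arm(
  rows="0,0,-0.4,0,0.055;0,0,-0.8,0,0.055;0,0,-0.8,0,0.055;0,0,-0.6,0,0.055;0,0,0,0,0.055;0,0,0,0,0.055;0,0,0,0,0.055",
)

```text
time_s: 10.75
position: [0.4795, -0.3379, 0.177]
tool_rot: [180.0, -0.1, 163.6]
ft_force: [-0.2, 0.0, -0.6]
finger_gap: 0.0637
gripper_force: 22.4
```

```bash
python3 to.py 0.4447 -0.1296 0.18
```

```text
t 10.75 pos [ 0.4795 -0.3379  0.177 ] rot [ 1.7995e+02 -1.4000e-01  1.6364e+02] F [-0.2  0.  -0.6] gap 0.0637 grip 22.4
joints [ -6.2  23.6  46.2 105.  -19.5  59.8 121.3]
tool d [ 0.0921  0.1901 -0.0026]
```

In the tool's units: 0.042 m is 0.84, 0.041 m is 0.82.

Emit:
jog_arm(
  rows="0.24,0.5,0,0,0.055;0.4,0.8,0,0,0.055;0.4,0.84,0,0,0.055;0.4,0.84,0,0,0.055;0.4,0.82,0,0,0.055;0,0,0,0,0.055;0,0,0,0,0.055;0,0,0,0,0.055;0,0,0,0,0.055",
)

```text
time_s: 11.65
position: [0.4454, -0.1325, 0.1781]
tool_rot: [-179.9, -0.0, 163.4]
ft_force: [0.5, 0.3, -0.7]
finger_gap: 0.0637
gripper_force: 22.5
```

```bash
python3 to.py 0.4445 -0.129 0.0935;python3 - <<'E'
from station import manip
import cv2,numpy as np
o=[]
for n,x,y in [("scene",215,120),("side",240,170)]:
    im=manip.snapshot(n)["pixels"][:,:,::-1]; cv2.imwrite(f"pics/{n}3.png",im)
    o.append(cv2.resize(im[y:y+120,x:x+80],None,fx=5,fy=5,interpolation=cv2.INTER_CUBIC))
cv2.imwrite("pics/hold2.png",np.hstack(o))
E
```

```text
t 11.65 pos [ 0.4454 -0.1325  0.1781] rot [-1.7992e+02 -1.0000e-02  1.6344e+02] F [ 0.5  0.3 -0.7] gap 0.0637 grip 22.5
joints [-32.6   5.7  46.8 121.   -5.   55.2  90.3]
tool d [0.0019 0.0032 0.0846]
```

View pics/hold2.png

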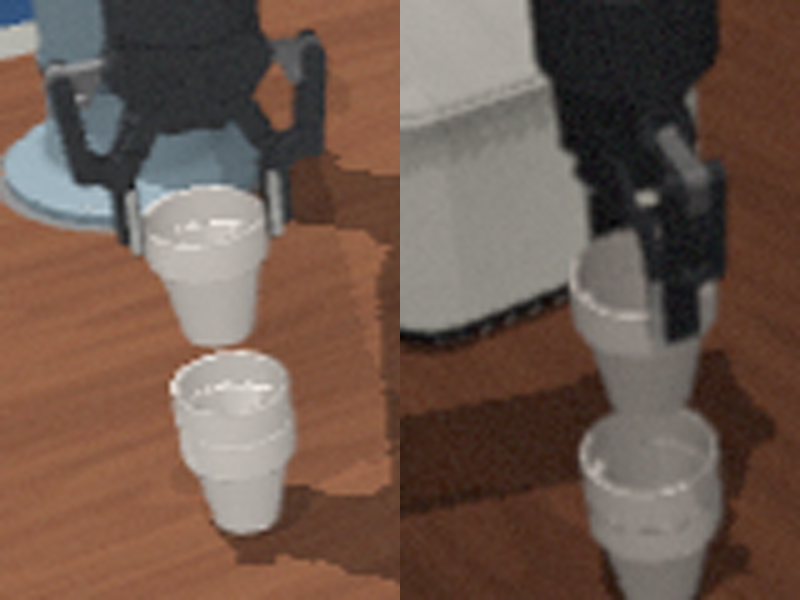

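The third pot hangs upright above the stack, its rim spanning 145–271 in the scene crop and 572–718 in the side crop. I'll fit its offset.

Run:
```python
from geo import *
s=px((215,120),(144,184,271,253)); d=px((240,170),(171,225,318,318))
f=lambda p:np.r_[bb("scene",p[0],p[1],p[2])-s,(bb("side",p[0],p[1],p[2])-d)[[0,2,3]]]
r=least_squares(f,[.45,-.13,.17]);print(r.x,r.fun.round(1))
```

```text
[ 0.44616476 -0.13277352  0.19706411] [ 0.1  1.2 -0.4 -0.6 -0.1 -0.1 -0.4]
```

Emit:
jog_arm(
  rows="0,0,0,0,0.055",
)

```text
time_s: 11.85
position: [0.4456, -0.1319, 0.1782]
tool_rot: [-180.0, -0.0, 163.5]
ft_force: [0.2, -0.8, 0.1]
finger_gap: 0.0639
gripper_force: 22.5
```

```bash
python3 to.py 0.4447 -0.1296 0.0935
```

```text
t 11.85 pos [ 0.4456 -0.1319  0.1782] rot [-179.96   -0.    163.49] F [ 0.2 -0.8  0.1] gap 0.0639 grip 22.5
joints [-32.7   5.7  46.8 121.   -5.   55.2  90.3]
tool d [0.0015 0.002  0.0847]
```

Emit:
jog_arm(
  rows="0.04,0.044,0,0,0.055;0,0,0.4,0,0.055;0,0,0.6,0,0.055;0,0,0.4,0,0.055;0,0,0.16,0,0.055;0,0,0.1,0,0.055;0,0,0,0,0.055;0,0,0,0,0.055",
)

```text
time_s: 12.65
position: [0.4452, -0.1281, 0.0961]
tool_rot: [180.0, 0.1, 163.6]
ft_force: [0.7, 0.8, 0.1]
finger_gap: 0.064
gripper_force: 22.5
```

```bash
python3 to.py 0.444 -0.129 0.0935
```

```text
t 12.65 pos [ 0.4452 -0.1281  0.0961] rot [1.7997e+02 9.0000e-02 1.6362e+02] F [0.7 0.8 0.1] gap 0.064 grip 22.5
joints [-28.5  15.5  44.  124.7 -15.3  45.   99. ]
tool d [ 0.0009 -0.0012  0.0026]
```

Emit:
jog_arm(
  rows="0,0,0.04,0,0.055;0,0,0,0,0.055;0,0,0,0,0.085;0,0,0,0,0.085;0,0,0,0,0.085;0,0,0,0,0.085;0,0,0,0,0.085",
)

```text
time_s: 13.35
position: [0.4442, -0.1278, 0.0931]
tool_rot: [-180.0, -0.0, 163.6]
ft_force: [1.1, -1.2, -0.5]
finger_gap: 0.0854
gripper_force: 0.0
```

Emit:
jog_arm(
  rows="0,0,-0.4,0,0.085;0,0,-0.8,0,0.085;0,0,-0.8,0,0.085;0,0,-0.8,0,0.085;0,0,-0.4,0,0.085;0,0,0,0,0.085;0,0,0,0,0.085;0,0,0,0,0.085",
)

```text
time_s: 14.15
position: [0.4431, -0.1277, 0.2517]
tool_rot: [-179.9, -0.2, 163.6]
ft_force: [0.3, 0.6, -0.3]
finger_gap: 0.0849
gripper_force: 0.0
```

```bash
python3 - <<'E'
from station import manip
import cv2,numpy as np
o=[]
for n,x,y in [("scene",215,150),("side",240,200)]:
    im=manip.snapshot(n)["pixels"][:,:,::-1]; cv2.imwrite(f"pics/{n}4.png",im)
    o.append(cv2.resize(im[y:y+100,x:x+80],None,fx=5,fy=5,interpolation=cv2.INTER_CUBIC))
cv2.imwrite("pics/nest2.png",np.hstack(o))
E
```

```text
(no output)
```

View pics/nest2.png

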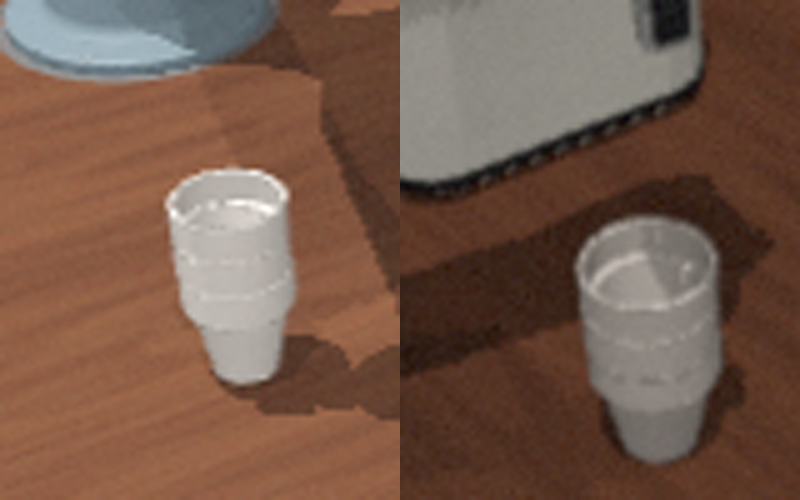

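The stack shows three even steps, upright in both views. I'll turn the gripper to line up with the handle.

In the tool's units: -0.005 m is -0.1.

Emit:
jog_arm(
  rows="0,0,-0.1,8.33,0.085;0,0,-0.1,8.33,0.085;0,0,-0.1,8.33,0.085;0,0,-0.1,8.33,0.085;0,0,-0.1,8.33,0.085;0,0,-0.1,8.33,0.085;0,0,0,8.33,0.085;0,0,0,8.33,0.085;0,0,0,8.33,0.085;0,0,0,8.33,0.085",
)

```text
time_s: 15.25
position: [0.4436, -0.1279, 0.2819]
tool_rot: [-179.8, 0.1, 80.0]
ft_force: [0.4, -0.0, -0.8]
finger_gap: 0.0849
gripper_force: 0.0
```

Emit:
jog_arm(
  rows="0,0,0,0,0.085;0,0,0,0,0.085",
)

```text
time_s: 15.45
position: [0.4439, -0.128, 0.2824]
tool_rot: [-179.9, 0.0, 80.5]
ft_force: [0.2, 0.4, 0.3]
finger_gap: 0.085
gripper_force: 0.0
```

```bash
python3 to.py 0.5075 0.2425 0.28
```

Run:
```python
from geo import *
s=px((215,150),(166,168,290,237)); d=px((240,200),(177,215,319,309))
f=lambda p:np.r_[bb("scene",*p)-s,bb("side",*p)-d]
r=least_squares(f,[.45,-.13,.09]);print(r.x,r.fun.round(1))
```

```text
t 15.45 pos [ 0.4439 -0.128   0.2824] rot [-1.799e+02  4.000e-02  8.049e+01] F [0.2 0.4 0.3] gap 0.085 grip 0.0
joints [-32.6  -4.2  42.4 114.4   3.1  68.9  -0.9]
tool d [0.3759 0.0016 0.0021]
[ 0.44597726 -0.12881474  0.11382711] [ 0.6  0.4 -0.6 -0.6  0.4  0.3 -0.3 -0.2]
```

The stack is fully seated: its rim is at 0.114 m and the axes are within about 2 mm. Now to the handle.

Emit:
jog_arm(
  rows="0.6,0,0,0,0.085;0.96,0,0,0,0.085;0.96,0,0,0,0.085;0.96,0,0,0,0.085;0.96,0,0,0,0.085;0.96,0,0,0,0.085;0.96,0,0,0,0.085;0.96,0,0,0,0.085;0.2,0.032,0,0,0.085;0,0,0,0,0.085",
)

```text
time_s: 16.45
position: [0.5084, 0.2454, 0.2822]
tool_rot: [-179.9, 0.1, 80.7]
ft_force: [-0.3, -0.8, -0.2]
finger_gap: 0.0847
gripper_force: 0.0
```

Emit:
jog_arm(
  rows="0,0,0,0,0.085;0,0,0,0,0.085",
)

```text
time_s: 16.65
position: [0.5095, 0.2395, 0.2832]
tool_rot: [-180.0, 0.1, 80.1]
ft_force: [0.2, -0.3, -0.5]
finger_gap: 0.0849
gripper_force: 0.0
```

```bash
python3 to.py 0.5075 0.2425 0.181
```

Run:
```python
from station import manip
import cv2
s=manip.snapshot("wrist");cv2.imwrite("pics/w2.png",s["pixels"][:,:,::-1])
import numpy as np;np.savez("pics/w2.npz",K=s["K"],T=s["world_from_camera"])
```

```text
t 16.65 pos [0.5095 0.2395 0.2832] rot [-1.7999e+02  6.0000e-02  8.0130e+01] F [ 0.2 -0.3 -0.5] gap 0.0849 grip 0.0
joints [-50.6  10.3  24.  101.3  -4.4  69.4 -35.3]
tool d [ 0.0027 -0.0024  0.1022]
```

View pics/w2.png

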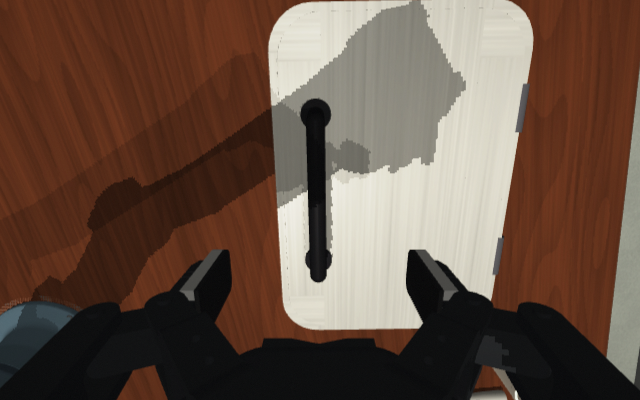

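The bar runs from (316,112) to (318,272), centred between the pads and parallel to them.

Run:
```python
from geo import *
c=np.load("pics/w2.npz")
a,b=ray("",316,112,.2,c),ray("",318,272,.2,c); print(a,b,(a+b)/2,np.linalg.norm(a-b),np.degrees(np.arctan2(*(a-b)[:2])))
l=[ray("",*p,.16,c) for p in [(270,40),(282,300),(533,40),(497,300)]]; print(np.round(l,4))
```

```bash
python3 to.py 0.5075 0.2425 0.181
```

```text
[0.51965675 0.30923792 0.2       ] [0.49870997 0.18046976 0.2       ] [0.50918336 0.24485384 0.2       ] 0.13046074385739928 9.23940275065806
[[0.4926 0.3707 0.16  ]
 [0.4527 0.1327 0.16  ]
 [0.7014 0.3344 0.16  ]
 [0.6711 0.0946 0.16  ]]
t 16.7 pos [0.5095 0.2396 0.2833] rot [-1.800e+02  3.000e-02  8.012e+01] F [0.  0.3 0.6] gap 0.085 grip 0.0
joints [-50.6  10.3  24.  101.3  -4.4  69.4 -35.3]
tool d [ 0.0025 -0.0025  0.1023]
```

In the tool's units: 0.004 m is 0.08, -0.001 m is -0.02.

Emit:
jog_arm(
  rows="0.08,-0.02,0.2,0,0.085;0,0,0.6,0,0.085;0,0,0.8,0,0.085;0,0,0.4,0,0.085;0,0,0,0,0.085;0,0,0,0,0.085;0,0,0,0,0.085",
)

```text
time_s: 17.4
position: [0.5101, 0.2469, 0.185]
tool_rot: [179.9, -0.1, 80.3]
ft_force: [-0.3, -0.2, -0.0]
finger_gap: 0.0851
gripper_force: 0.0
```

```bash
python3 to.py 0.5085 0.244 0.181
```

```text
t 17.4 pos [0.5101 0.2469 0.185 ] rot [ 1.7986e+02 -1.3000e-01  8.0300e+01] F [-0.3 -0.2 -0. ] gap 0.0851 grip 0.0
joints [-49.7  16.2  23.  106.9  -7.4  58.2 -33.3]
tool d [-0.0031 -0.0011  0.004 ]
```

In the tool's units: 0.003 m is 0.06.

Emit:
jog_arm(
  rows="0,0,0.06,0,0.085;0,0,0,0,0.06;0,0,0,0,0.03;0,0,0,0,0.0;0,0,0,0,0.0;0,0,0,0,0;0,0,0,0,0;0,0,0,0,0;0,0,0,0,0",
  force=50,
)

```text
time_s: 18.3
position: [0.5092, 0.2465, 0.1805]
tool_rot: [180.0, -0.0, 80.3]
ft_force: [1.5, 0.1, 1.1]
finger_gap: 0.0125
gripper_force: 48.7
```

```bash
python3 to.py 0.5085 0.244 0.181
```

```text
t 18.3 pos [0.5092 0.2465 0.1805] rot [ 1.7995e+02 -1.0000e-02  8.0340e+01] F [1.5 0.1 1.1] gap 0.0125 grip 48.7
joints [-49.7  16.5  23.  107.1  -7.5  57.8 -33.2]
tool d [-0.0026 -0.0003 -0.0005]
```

In the tool's units: -0.009 m is -0.18, -0.0087 m is -0.174.

Emit:
jog_arm(
  rows="0,0.06,-0.18,0,0;0,0.06,-0.18,0,0;0,0.08,-0.174,0,0;0,0.08,-0.174,0,0;0,0.098,-0.164,0,0;0,0.098,-0.164,0,0;0,0.116,-0.152,0,0;0,0.116,-0.152,0,0;0,0,0,0,0;0,0,0,0,0",
)

```text
time_s: 19.3
position: [0.5427, 0.2412, 0.2482]
tool_rot: [-179.9, -0.0, 80.4]
ft_force: [-4.9, 2.7, 0.9]
finger_gap: 0.0124
gripper_force: 48.9
```

```bash
python3 to.py
```

Run:
```python
import numpy as np
from station import manip
p=manip.sense()["position"]; a=np.radians(-9.5); X=np.array([np.cos(a),np.sin(a)])
g=p+[0,0,.019]; h=np.array([.5092,.2465])+.175*X
print("x,z rel hinge",(g[:2]-h)@X,g[2]-.15,"lid",np.degrees(np.arctan2(g[2]-.15,-(g[:2]-h)@X))-15.95,"R",np.hypot((g[:2]-h)@X,g[2]-.15))
```

```text
t 19.3 pos [0.5427 0.2412 0.2482] rot [-1.7987e+02 -2.0000e-02  8.0370e+01] F [-4.9  2.7  0.9] gap 0.0124 grip 48.9
joints [-48.2  15.8  24.2  99.4  -7.1  66.4 -31.6]
x,z rel hinge -0.14105622011955457 0.11715807673267623 lid 23.762248185319056 R 0.18336540616516486
```

Create lid.py:
```python
import numpy as np
from station import manip
p=manip.sense()["position"]; a=np.radians(-9.5); X=np.array([np.cos(a),np.sin(a)])
g=p+[0,0,.019]; h=np.array([.5092,.2465])+.175*X
x,z=(g[:2]-h)@X,g[2]-.15
print("x,z",x.round(4),z.round(4),"lid",np.degrees(np.arctan2(z,-x))-15.95,"R",np.hypot(x,z))
```

```text
(no output)
```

Emit:
jog_arm(
  rows="0,0.13,-0.14,0,0;0,0.13,-0.14,0,0;0,0.144,-0.126,0,0;0,0.144,-0.126,0,0;0,0.156,-0.11,0,0;0,0.156,-0.11,0,0;0,0,0,0,0;0,0,0,0,0",
)

```text
time_s: 20.1
position: [0.5841, 0.2348, 0.2876]
tool_rot: [-179.8, -0.1, 80.4]
ft_force: [-8.1, 0.3, 8.0]
finger_gap: 0.0122
gripper_force: 49.3
```

```bash
python3 to.py; python3 lid.py
```

```text
t 20.1 pos [0.5841 0.2348 0.2876] rot [-1.7975e+02 -1.0000e-01  8.0420e+01] F [-8.1  0.3  8. ] gap 0.0122 grip 49.3
joints [-45.5  18.3  25.1  91.7  -8.3  71.9 -28.6]
x,z -0.0992 0.1566 lid 41.69843850853441 R 0.1853708108778017
```

The manual's scale: shifts go in shares of 50 mm. Converting my numbers, 0.0091 m is 0.182, 0.0088 m is 0.176.

Emit:
jog_arm(
  rows="0,0.166,-0.092,0,0;0,0.166,-0.092,0,0;0,0.176,-0.074,0,0;0,0.176,-0.074,0,0;0,0.182,-0.056,0,0;0,0.182,-0.056,0,0;0,0,0,0,0;0,0,0,0,0;0,0,0,0,0;0,0,0,0,0",
)

```text
time_s: 21.1
position: [0.6377, 0.2265, 0.3117]
tool_rot: [179.9, -0.3, 80.4]
ft_force: [-6.1, 2.6, 9.3]
finger_gap: 0.0121
gripper_force: 51.9
```

```bash
python3 to.py; python3 lid.py
```

Run:
```python
from station import manip
import cv2,numpy as np
o=[]
for n,x,y in [("scene",220,60),("side",180,60)]:
    im=manip.snapshot(n)["pixels"][:,:,::-1]; o.append(im[y:y+200,x:x+260])
    cv2.imwrite(f"pics/{n}9.png",im)
cv2.imwrite("pics/lid.png",cv2.resize(np.hstack(o),None,fx=1.5,fy=1.5,interpolation=cv2.INTER_CUBIC))
```

```text
t 21.1 pos [0.6377 0.2265 0.3117] rot [179.93  -0.26  80.43] F [-6.1  2.6  9.3] gap 0.0121 grip 51.9
joints [-41.9  23.   25.8  83.1 -10.3  76.  -25. ]
x,z -0.045 0.1807 lid 60.073092095189836 R 0.1862185946293576
```

Emit:
jog_arm(
  rows="0,0,0,0,0;0,0,0,0,0;0,0,0,0,0",
)

```text
time_s: 21.5
position: [0.6376, 0.2265, 0.3117]
tool_rot: [179.9, -0.3, 80.4]
ft_force: [-5.2, 2.2, 8.6]
finger_gap: 0.0123
gripper_force: 51.9
```

```bash
python3 lid.py
```

Run:
```python
import cv2,numpy as np
from geo import *
for n,(x,y,w,h) in {"scene":(245,178,35,52),"side":(272,238,35,58)}.items():
    a,b=[cv2.imread(f"pics/{n}{k}.png").astype(int)[y:y+h,x:x+w] for k in (4,9)]
    print(n,np.abs(a-b).mean())
# white-lid evidence: how many white pixels lie where each lid angle predicts its front corners
X=np.array([np.cos(np.radians(-9.5)),np.sin(np.radians(-9.5)),0]);Y=np.array([-X[1],X[0],0]);Z=np.array([0,0,1.])
H=np.r_[np.array([.5092,.2465])+.175*X[:2],.15]; im=cv2.imread("pics/scene9.png")
T=C["scene"]["T"]
def mask(t):
    d=-np.cos(t)*X+np.sin(t)*Z; q=proj("scene",[H+y*Y+r*d for y,r in((-.14,.02),(.14,.02),(.14,.205),(-.14,.205))])
    m=np.zeros(im.shape[:2],np.uint8); cv2.fillPoly(m,[q.round().astype(int)],1); return m
for t in (40,48,52,56,60,64,68,72):
    m=mask(np.radians(t)); v=im[m>0]; w=(v.min(1)>110); print(t,m.sum(),w.mean().round(3))
```

```text
x,z -0.045 0.1807 lid 60.06161938986716 R 0.18619757891107977
scene 4.517216117216117
side 9.149096880131363
40 5923 0.925
48 6397 0.927
52 6519 0.923
56 6693 0.923
60 6825 0.92
64 6871 0.92
68 6896 0.919
72 6912 0.921
```

Run:
```python
import cv2,numpy as np
for n,(x,y,w,h) in {"scene":(245,178,35,52),"side":(272,238,35,58)}.items():
    a=cv2.imread(f"pics/{n}4.png",0);b=cv2.imread(f"pics/{n}9.png",0)
    r=cv2.matchTemplate(b[y-6:y+h+6,x-6:x+w+6],a[y:y+h,x:x+w],cv2.TM_CCOEFF_NORMED);print(n,cv2.minMaxLoc(r)[1::2])
from station import manip
s=manip.sense();print(s["joint_velocities"].round(2))
```

```text
scene (0.9909087419509888, (6, 6))
side (0.9561306238174438, (6, 6))
[-0.02 -0.05  0.01 -0.02 -0.08  0.02  0.12]
```

The stack hasn't moved (zero pixel shift in both views), and the lid is held still at about 60°. I'm handing it in.

```bash
python3 -c "
from station import manip
print(manip.job_done())"
```

```text
the job is handed in; nothing more can be done
None
```

I handed the job in at about 21.5 s: the three pots are nested upright on the worktop and released, and the gripper is holding the lid still at about 60° (worked out from the gripper position, not confirmed in a picture); the judge returned no verdict.

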